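Cure a jar label at a hold-to-run station

TASK

The squat jar on the free-turning banding wheel has a freshly glued label: lift it off, leaving the two taller jars standing on the wheel, and stand it upright in the round cup of the curing stand. Then let go of it and press the sprung paddle of the hold-to-run switch down to its middle position, where the paddle lies level; never push it through to its bottom stop, as that trips the switch. The program finishes while still holding the paddle level, with the jar in its cup.

Things in the scene. Friction and masses are not known exactly. Their poses are not given: they have to be found in the camera images.
- squat_jar: The jar to cure: squat round screw jar with cap, 53 mm diameter, 66 mm tall (body 52 mm tall, then the cap of the same width), about 0.16 kg; the shortest of the three jars on the wheel. Origin at the centre of its underside, z up. Grip it round body or cap.
- tall_jar_a: Taller jar that stays on the wheel: 50 mm diameter, 92 mm tall, origin at the centre of its underside. The three jars stand about 65 mm from the wheel's centre, 120 degrees apart.
- tall_jar_b: Taller jar that stays on the wheel: 46 mm diameter, 88 mm tall, origin at the centre of its underside.
- wheel_top (a point): Centre of the upper face of the banding wheel: a metal disc of 210 mm diameter, 12 mm thick, its top 44 mm above the table, that turns freely on its fixed foot (no motor, nearly no friction).
- cure_stand: Curing stand, fixed to the table: base plate 170 x 100 x 6 mm, origin at the centre of its underside. Its x axis points from the cup to the lamp. The lamp head, 90 mm wide, spans 53 to 83 mm along +x from the origin, its top 85 mm above the table. Nothing stands above the cup.
- cup_floor (a point): Centre of the inner floor of the curing stand's cup, 12 mm above the table and 35 mm from the stand's origin along -x. The cup is round, 61 to 64 mm inside diameter, wall 4 mm, its rim 10 mm above this floor. The jar stands on this floor when seated.
- switch_box: Hold-to-run switch, fixed to the table: base plate 140 x 85 x 6 mm, origin at the centre of its underside; its x axis points from the free end of the paddle to the hinge. A fixed aluminium gauge rail (6 mm wide, 60 mm long, centred 39 mm to the +y side and 20 mm to -x) has its top 45 mm above the table: the underside of the level paddle is flush with it.
- paddle_hinge (a point): Middle of the paddle's hinge pin, 50 mm above the table and 50 mm along +x from the switch's origin. The pin lies along the switch's y axis.
- paddle_pad (a point): Press point, moving with the paddle: centre of the upper face of the ribbed pad (36 mm along, 46 mm across) at the paddle's free end, 80 mm from the hinge pin along the paddle's -x and 5 mm above the paddle's middle plane. It is 75 mm above the table when released, 55 mm when the paddle is level, 35 mm at the bottom stop.
- paddle (a joint): Paddle angle in rad: 0 released (free end 0.25 rad above level), 0.25 level (the middle position), 0.5 bottom stop. A spring returns it: pressing at the pad takes about 3 N to start, 8 N at level, 12 N at the stop, rising evenly.
There are look-alikes about, which are no part of the job. What is shaped like the tall_jar_b but yellow is not meant.

How it is judged (in metres and radians):
On the way, in this order (a step that is already met when the one before it is completed fails the run):
1. the squat jar is lifted clear of the wheel (height (world z) of squat_jar above 0.06 m and contact force between squat_jar and wheel_base below 0.05 N), for 0.1 s.
2. the squat jar stands in the cup, let go of, with the paddle not yet pressed (horizontal distance between squat_jar and cup_floor below 0.008 m and z of squat_jar in the frame of cup_floor between -0.004 and 0.004 m and angle between squat_jar's own z axis and vertical below 0.1 rad and contact force between each of the arm, the fingers and squat_jar below 0.1 N and value of joint paddle below 0.08 rad), for 0.2 s.
At the end, for the whole second after the job is handed in: The robot holds the paddle still within 0.07 rad (about 5 mm at the pad) of level, pushing with more than 3 N; the squat jar stands untouched in the cup, within 8 mm of its centre, down on the floor to 4 mm and upright to 0.1 rad; both taller jars stand upright on the wheel (value of joint paddle between 0.18 and 0.32 rad and velocity of joint paddle between -0.1 and 0.1 rad/s and contact force between any of the fingers, the arm and paddle above 3 N and horizontal distance between squat_jar and cup_floor below 0.008 m and z of squat_jar in the frame of cup_floor between -0.004 and 0.004 m and angle between squat_jar's own z axis and vertical below 0.1 rad and contact force between each of the arm, the fingers and squat_jar below 0.1 N and horizontal distance between each of tall_jar_a, tall_jar_b and wheel_top below 0.1 m and angle between each of tall_jar_a, tall_jar_b's own z axis and vertical below 0.15 rad and height (world z) of each of tall_jar_a, tall_jar_b above 0.036 m); the arm keeps its last pose, push and grip.
It fails at once if the paddle is pushed through to its bottom stop (value of joint paddle above 0.45 rad).
It fails at once if a taller jar is knocked over or off the wheel (angle between any of tall_jar_a, tall_jar_b's own z axis and vertical above 0.6 rad or height (world z) of any of tall_jar_a, tall_jar_b below 0.03 m).
It also fails if it takes over 48 s, if anything falls off the work surface, if the arm or the gripper's body presses on something with over 40 N, if the wrist force passes 120 N, or if a joint passes its speed limit or range.

ROBOT

A 6-joint arm with a two-finger parallel gripper is mounted at the origin on the work surface; the furniture and walls round the work are solid. World frame = base frame: x ahead of the robot, y to its left, z up, the work surface at z = 0. Lengths are in m, angles in degrees, forces in N, time in s.
With the tool pointing down it reaches from about 0.25 to 0.725 m from the base axis. Payload 9.7 kg.
Tool frame: the origin (TCP) lies at the very end of the fingers, on their centre line; the grasp point (between the pads) lies 19 mm behind it; z points along the fingers, y is the line along which they close (so a half turn about z gives the same grasp; the last joint's range is limited). The gripper opens to 85 mm and grips with 20 to 120 N. Pads are 22 mm wide; open, the fingers measure 114 mm over their backs; the gripper's body (76 mm by 85 mm) begins 54 mm behind the grasp point. The pads swing forward as they close: fully open they stand 13 mm farther back than shut.
Start: joints at [65.833, 4.979, 10.078, 95.1, 0, 90], TCP at [0.225, 0.502, 0.231] pointing down, gripper open.
Joint ranges: [-179.16, 179.16], [-48.56, 103.87], [-65.8, 70.77], [-126.05, 130.52], [-82.76, 87.17], [-180, 180]. Speed limits (degrees/s): [127.2, 127.2, 147.25, 180, 180, 180].

INTERFACE

Orientations are given as [roll, pitch, yaw] about the fixed x, y, z axes, in that order (R = Rz(yaw) Ry(pitch) Rx(roll)).
In Python, from workcell import bot gives the robot as it stands.
- The arm moves only by the tool step_arm, never from a script. Its argument "targets" is a list of rows, each a list of 3 entries, a list of its own where there are three numbers: the opening, from 0 (shut) to 1 (fully open), then the shift along the world's x, y, z in mm, then the turn, a rotation vector about the world's x, y, z in rad. In form: [[grip, [tx, ty, tz], [wx, wy, wz]], ...]. A call has 1 to 8 rows; each row is the pose to reach, as a shift and turn from the pose commanded when the call began; what a row does not reach only later rows make up. A row lasts 1/10 s, in which the tool goes at most 50 mm and 8.59 degrees, less where a joint would pass 70% of its speed; a pose out of reach is approached as far as the arm can. A call with a gripper value outside its range is refused whole. The fingers move at their own pace and stop on an object; "force" is the grip in N (left out, the last holds). Time passes only in rows, so rows that repeat a pose let the fingers close. It gives the time, the measured TCP pose, the force, the opening and the grip force at its end, in the units of the state.
- bot.get_obs(): the state, without advancing time (a new reading comes with each control period).
- bot.camera(name): name is "scene" or "top" or "wrist"; returns (picture, depth): 400x640x3 uint8, red, green, blue; 400x640 float32, m along the optical axis (not along the pixel's ray), 0 where there is no reading.
- bot.camera_params(name): a dict with "K" (3x3 intrinsics, pixels), "k1" (the pictures are not rectified: a ray, as slopes to the right and down, at radius r is drawn at 1 + k1 r^2 times it, then the intrinsics apply), "R" (3x3) and "t" (3): a world point X has camera coordinates R X + t. Camera axes: x right, y down, z forward; pixel columns grow to the right and rows downward; lengths in m; the calibration is good to about 2 mm. A picture is of the moment at which its call begins: read the wrist's pose just before it. camera_params takes no time and is no camera call; for the wrist camera it gives the pose at the moment of the call.
- bot.job_done(): hands the job in; it is judged then, once.
The state is a dict: "time": time; "q": joint angles; "qd": joint speeds; "joint_efforts": joint torques, N m; "ee_pos": TCP position; "tcp_rot": TCP orientation; "wrist_force": force on the tool from outside, world axes, zero at the start; "torque": the same for the moment, N m; "opening": finger opening in m; "grasp_force": force on a finger pad.
Only numpy, scipy, OpenCV 4.12 (cv2) and the standard library are available. Lean on these libraries where they do the work, as an engineer would, in place of code of your own. Each camera call takes 0.05 s, during which the arm holds its last target. There are 200 camera calls.

## Working session

There is one attempt and no reset: what is moved stays moved. The work goes in short steps, Python scripts to look and compute and a tool call to move; the robot and the scene stay as the last step left them, time stands still between calls to the robot, and variables do not carry over. Pictures are saved under pics/ and viewed, at most 10 in all, crops included, and the job is handed in when it is done.

Besides the shell and the picture viewer there is one more tool, called after ">>>" as name(argument=value, ...), one argument or row to a line, values as JSON. step_arm: Moves the arm, as the interface text tells. Its arguments: {"type":"object","properties":{"targets":{"type":"array","items":{"type":"array"}},"force":{"type":"number"}},"required":["targets"]}

```bash
mkdir -p pics; ls
cat > h.py <<'E'
import numpy as np,cv2
from workcell import bot
def cloud(name):
    p=bot.camera_params(name); im,d=bot.camera(name)
    K=np.array(p['K']);R=np.array(p['R']);t=np.array(p['t'])
    v,u=np.mgrid[0:400,0:640].astype(np.float64)
    X=rays(p,u.ravel(),v.ravel())
    P=(X*d.reshape(-1,1)-t)@R
    P=P.reshape(400,640,3); P[d==0]=np.nan
    return im,P,p
def rays(p,u,v):
    K=np.array(p['K']);k=p['k1']
    pts=np.stack([u,v],1).astype(np.float64).reshape(-1,1,2)
    q=cv2.undistortPoints(pts,K,np.array([k,0,0,0.]),None,None,None) if False else cv2.undistortPointsIter(pts,K,np.array([k,0,0,0.]),None,None,(3,50,1e-9))
    return np.c_[q[:,0],np.ones(len(q))]
def onplane(p,u,v,z):
    R=np.array(p['R']);t=np.array(p['t']);c=-R.T@t
    d=rays(p,np.atleast_1d(u),np.atleast_1d(v))@R
    return c+d*((z-c[2])/d[:,2])[:,None]
E
python3 - <<'E'
from h import *
o=bot.get_obs();print(o['time'],o['ee_pos'],o['tcp_rot'],o['opening'])
for n in('top','scene'):
    im,P,p=cloud(n);cv2.imwrite(f'pics/{n}0.png',im[...,::-1]);np.savez(f'{n}0.npz',im=im,P=P)
    print(n,-np.array(p['R']).T@p['t'],p['K'][0],p['k1'],np.isnan(P[...,0]).mean())
E
```

```text
pics
0.0 [0.22508212 0.50157844 0.2305832 ] [-1.79924058e+02  3.99028516e-04  1.55831379e+02] 0.08540878772679701
top [ 0.40247757 -0.10894227  1.06208153] [419.09656545   0.         319.84500624] -0.035439543366698634 0.00380859375
scene [ 0.06301562 -0.82159134  0.77538888] [451.18698932   0.         309.2971631 ] -0.022195764493420672 0.004015625
```

View pics/top0.png

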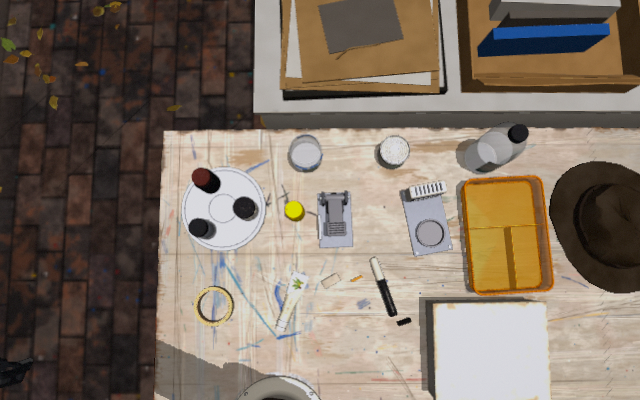

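View pics/scene0.png

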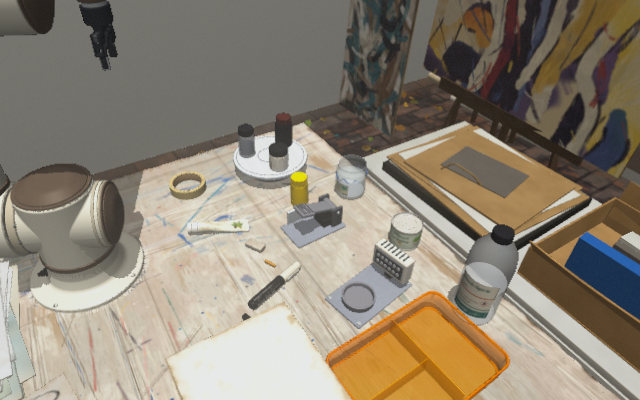

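The top view shows the wheel at about (223,208), with the squat jar (black cap) at (244,208), the tall jars at (204,180) and (200,229), the yellow decoy at (293,210), the switch at (335,218) and the stand at (427,218) with its cup at (430,233). The scene view agrees: wheel (270,160), squat jar (278,155), switch (313,222), cup (358,296).

Run:
```python
from h import *
T=np.load('top0.npz');S=np.load('scene0.npz');p=bot.camera_params('top');ps=bot.camera_params('scene')
def circ(xy):
    c=cv2.minEnclosingCircle(xy.astype(np.float32));return np.round(c[0],4),round(c[1],4)
P=T['P'];
def win(P,u0,u1,v0,v1):
    m=np.zeros(P.shape[:2],bool);m[v0:v1,u0:u1]=1;return m
print('table z',np.nanmedian(P[260:280,240:270,2]),np.nanmedian(P[270:280,330:350,2]))
def fitcirc(q):
    A=np.c_[2*q,np.ones(len(q))];s=np.linalg.lstsq(A,(q**2).sum(1),rcond=None)[0];return np.round(s[:2],4),round(np.sqrt(s[2]+s[0]**2+s[1]**2),4)
def blob(P,mask,name):
    n,l,st,c=cv2.connectedComponentsWithStats(mask.astype(np.uint8))
    for i in range(1,n):
        if st[i,4]>25:
            q=P[l==i];ct=max(cv2.findContours((l==i).astype(np.uint8),0,1)[0],key=len)[:,0]
            print(name,'n',st[i,4],'uv',c[i].round(1),'mean',q.mean(0).round(4),'ztop',np.percentile(q[:,2],[5,50,95]).round(4),'fit',fitcirc(P[ct[:,1],ct[:,0],:2]),'enc',circ(q[:,:2]))
z=P[...,2]
blob(P,win(P,175,275,150,250)&(z>.1)&(z<.122),'squatcap')
blob(P,win(P,175,275,150,250)&(z>.124),'talls')
blob(P,win(P,170,275,150,255)&(z>.036)&(z<.052),'wheel')
blob(P,win(P,280,308,190,225)&(z>.07),'yellow')
blob(P,win(P,410,450,210,252)&(z>.017)&(z<.03),'cup rim')
blob(P,win(P,418,442,222,245)&(z>.008)&(z<.016),'cup floor')
blob(P,win(P,395,455,170,260)&(z>.07),'lamp')
blob(P,win(P,310,360,180,255)&(z>.06),'paddle')
blob(P,win(P,310,360,180,255)&(z>.003)&(z<.011),'swbase')
Q=S['P'];z=Q[...,2]
blob(Q,win(Q,262,295,135,180)&(z>.105)&(z<.122),'S squatcap')
blob(Q,win(Q,335,385,275,320)&(z>.018)&(z<.03),'S cup rim')
blob(Q,win(Q,225,315,120,195)&(z>.04)&(z<.049),'S wheel')
m=(P[...,2]>.003)
im=T['im']
c1=cv2.resize(im[165:265,170:270][...,::-1],(400,400),interpolation=2);c2=cv2.resize(im[165:265,300:460][...,::-1],(640,400),interpolation=2)[:,:]
c2=cv2.resize(c2,(400,250)); 
s=cv2.resize(S['im'][185:335,260:420][...,::-1],(400,375),interpolation=2)
a=np.zeros((600,800,3),np.uint8);a[:400,:400]=c1;a[:375,400:]=s
cv2.imwrite('pics/crop.png',a)
```

```text
table z -0.0009645485219761458 -0.00027816180452700526
squatcap n 124 uv [208.6 181.4] mean [0.5828 0.1515 0.1112] ztop [0.1015 0.1117 0.1186] fit (array([0.5916, 0.1641]), np.float64(0.0232)) enc (array([0.5909, 0.1634]), 0.0249)
squatcap n 383 uv [242.9 206.7] mean [0.5238 0.0718 0.1079] ztop [0.105  0.108  0.1109] fit (array([0.5239, 0.072 ]), np.float64(0.0244)) enc (array([0.5238, 0.0722]), 0.0256)
squatcap n 84 uv [206.  229.7] mean [0.4713 0.1555 0.1093] ztop [0.1022 0.108  0.1194] fit (array([0.4766, 0.1694]), np.float64(0.0217)) enc (array([0.4761, 0.1689]), 0.023)
talls n 293 uv [201.  176.1] mean [0.591  0.163  0.1335] ztop [0.13   0.1338 0.1363] fit (array([0.5915, 0.1636]), np.float64(0.0206)) enc (array([0.5913, 0.1638]), 0.0222)
talls n 273 uv [197.6 226.6] mean [0.4768 0.1689 0.1298] ztop [0.1264 0.1298 0.1327] fit (array([0.477, 0.169]), np.float64(0.0198)) enc (array([0.4768, 0.1693]), 0.021)
wheel n 4171 uv [224.4 209. ] mean [0.5269 0.1296 0.0431] ztop [0.0399 0.043  0.0462] fit (array([0.5249, 0.1309]), np.float64(0.0985)) enc (array([0.5298, 0.1339]), 0.1049)
ye
[... 1276 characters left out ...]
 uv [278.1 147. ] mean [0.523  0.0677 0.1085] ztop [0.1063 0.1084 0.1106] fit (array([0.5233, 0.0679]), np.float64(0.0238)) enc (array([0.5233, 0.0686]), 0.0272)
S cup rim n 217 uv [358.5 294.8] mean [ 0.466  -0.3818  0.0211] ztop [0.0184 0.0213 0.0237] fit (array([ 0.4658, -0.382 ]), np.float64(0.0349)) enc (array([ 0.4659, -0.381 ]), 0.037)
S wheel n 1618 uv [269.5 158.7] mean [0.52   0.116  0.0437] ztop [0.0412 0.0437 0.0462] fit (array([0.5279, 0.1273]), np.float64(0.088)) enc (array([0.5307, 0.1301]), 0.1069)
S wheel n 38 uv [299.  192.9] mean [ 0.5132 -0.0583  0.0448] ztop [0.0411 0.0449 0.0482] fit (array([ 0.5214, -0.0436]), np.float64(0.0217)) enc (array([ 0.5169, -0.0518]), 0.0207)
```

View pics/crop.png

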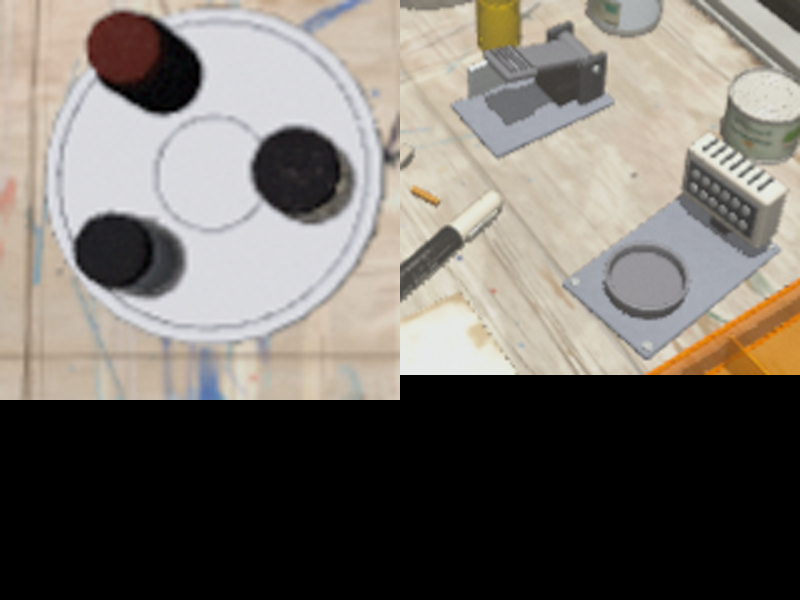

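>>> step_arm(
  targets=[
    [1, [20, -28, 0], [0, 0, 0.03]],
    [1, [45, -64, 0], [0, 0, 0.07]],
    [1, [70, -100, 0], [0, 0, 0.12]],
    [1, [95, -136, 0], [0, 0, 0.16]],
    [1, [120, -172, 0], [0, 0, 0.2]],
    [1, [145, -208, 0], [0, 0, 0.24]],
    [1, [170, -244, 0], [0, 0, 0.28]],
    [1, [195, -280, 0], [0, 0, 0.316]],
  ],
)

```text
time: 0.9
ee_pos: [0.4207, 0.2201, 0.2311]
tcp_rot: [-180.0, -0.0, 174.0]
wrist_force: [1.3, 1.3, 0.6]
opening: 0.0854
grasp_force: 0.0
```

>>> step_arm(
  targets=[
    [1, [25, -36, 0], [0, 0, 0]],
    [1, [50, -72, 0], [0, 0, 0]],
    [1, [75, -108, 0], [0, 0, 0]],
    [1, [95, -138, 0], [0, 0, 0]],
    [1, [104, -151, 0], [0, 0, 0]],
    [1, [104, -151, 0], [0, 0, 0]],
    [1, [104, -151, 0], [0, 0, 0]],
  ],
)

```text
time: 1.6
ee_pos: [0.5238, 0.0712, 0.231]
tcp_rot: [180.0, -0.0, 173.9]
wrist_force: [-0.7, -0.0, 0.9]
opening: 0.0855
grasp_force: 0.0
```

Run:
```python
from h import *
o=bot.get_obs();print(o['time'],o['ee_pos'],o['tcp_rot'],o['opening'],o['wrist_force'],o['q'])
im,P,p=cloud('wrist');cv2.imwrite('pics/w1.png',im[...,::-1]);np.savez('w1.npz',im=im,P=P)
print(-np.array(p['R']).T@p['t'],p['R'],p['K'])
z=P[...,2]
m=(z>.1)&(z<.117)
n,l,st,c=cv2.connectedComponentsWithStats(m.astype(np.uint8))
for i in range(1,n):
    if st[i,4]>300:
        q=P[l==i];print(st[i],c[i],np.nanmedian(q,0),cv2.minEnclosingCircle(q[:,:2].astype(np.float32)))
```

```text
1.6 [0.5237974  0.0712217  0.23104568] [ 1.79993083e+02 -4.86893105e-02  1.73919050e+02] 0.08550127565392963 [-0.74837737 -0.0251829   0.88786079] [7.73323757e+00 2.07023515e+00 6.99670465e+00 9.49720989e+01
 1.83427394e-02 1.38141833e+01]
[0.45381436 0.07761429 0.37244151] [[ 1.04520340e-01  9.94522719e-01  2.43600081e-04]
 [ 9.54913385e-01 -1.00425991e-01  2.79383334e-01]
 [ 2.77877537e-01 -2.89686241e-02 -9.60179615e-01]] [[288.67227888   0.         314.98337852]
 [  0.         288.67227888 197.08044807]
 [  0.           0.           1.        ]]
[392 103  38  52 429] [402.1048951  125.24009324] [0.47037896 0.15155282 0.10738285] ((0.4770188629627228, 0.16923187673091888), 0.023203320801258087)
[ 289  164   53   53 2151] [314.66713157 190.06694561] [0.52352253 0.07004031 0.10771261] ((0.5247746109962463, 0.0700116977095604), 0.025588342919945717)
[388 220  52  45 660] [406.83939394 234.33181818] [0.57367452 0.15227202 0.11149802] ((0.5906170010566711, 0.16368243098258972), 0.025325099006295204)
```

View pics/w1.png

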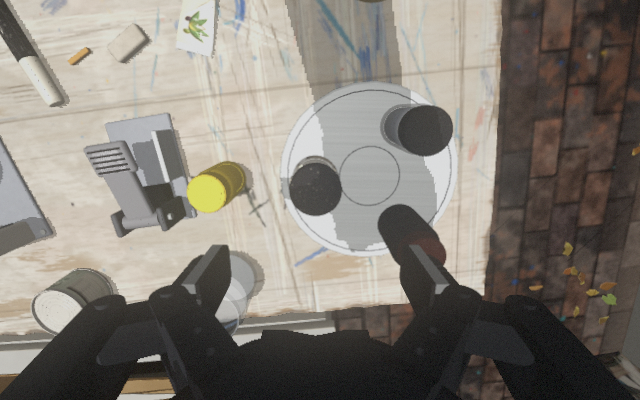

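The wrist view shows the squat jar's black cap at (315,190), with the tall jars at (425,130) and (420,235) well clear of the finger line. The measured cap centre (0.524, 0.070) and height 0.108 fit the expected size and height.

>>> step_arm(
  targets=[
    [1, [0, -1, -25], [0, 0, 0]],
    [1, [0, -1, -60], [0, 0, 0]],
    [1, [0, -1, -95], [0, 0, 0]],
    [1, [0, -1, -125], [0, 0, 0]],
    [1, [0, -1, -145], [0, 0, 0]],
    [1, [0, -1, -158], [0, 0, 0]],
    [1, [0, -1, -165], [0, 0, 0]],
    [1, [0, -1, -165], [0, 0, 0]],
  ],
  force=30,
)

```text
time: 2.45
ee_pos: [0.5239, 0.0703, 0.0661]
tcp_rot: [-180.0, -0.0, 174.0]
wrist_force: [-0.2, 0.3, -0.5]
opening: 0.0853
grasp_force: 0.0
```

>>> step_arm(
  targets=[
    [0.75, [0, 0, 0], [0, 0, 0]],
    [0.65, [0, 0, 0], [0, 0, 0]],
    [0.6, [0, 0, 0], [0, 0, 0]],
    [0.55, [0, 0, 0], [0, 0, 0]],
    [0.5, [0, 0, 0], [0, 0, 0]],
    [0.4, [0, 0, 0], [0, 0, 0]],
    [0.4, [0, 0, 0], [0, 0, 0]],
    [0.4, [0, 0, 0], [0, 0, 0]],
  ],
  force=30,
)

```text
time: 3.25
ee_pos: [0.5249, 0.07, 0.0674]
tcp_rot: [180.0, 0.1, 173.9]
wrist_force: [0.6, 1.9, 5.3]
opening: 0.0502
grasp_force: 31.1
```

>>> step_arm(
  targets=[
    [0.4, [0, 0, 5], [0, 0, 0]],
    [0.4, [0, 0, 15], [0, 0, 0]],
    [0.4, [0, 0, 30], [0, 0, 0]],
    [0.4, [0, 0, 50], [0, 0, 0]],
    [0.4, [0, 0, 75], [0, 0, 0]],
    [0.4, [0, 0, 95], [0, 0, 0]],
    [0.4, [0, 0, 110], [0, 0, 0]],
    [0.4, [0, 0, 110], [0, 0, 0]],
  ],
)

```text
time: 4.05
ee_pos: [0.5252, 0.0699, 0.1796]
tcp_rot: [179.9, 0.2, 173.9]
wrist_force: [0.1, -0.2, -1.5]
opening: 0.0503
grasp_force: 31.4
```

Run:
```python
from h import *
o=bot.get_obs();print(o['time'],o['ee_pos'],o['tcp_rot'],o['opening'],o['wrist_force'],o['grasp_force'])
im,P,p=cloud('scene');cv2.imwrite('pics/s2.png',im[...,::-1])
z=P[...,2]
for lo,hi,ux in((.124,.14,(200,340)),):
    pass
cv2.imwrite('pics/s2c.png',cv2.resize(im[60:260,180:400][...,::-1],(660,600)))
```

```text
4.05 [0.5252003  0.06985254 0.17956965] [179.94594982   0.24335313 173.93371586] 0.05029496659144583 [ 0.14686288 -0.16105541 -1.49977258] 31.383183585876395
```

View pics/s2c.png

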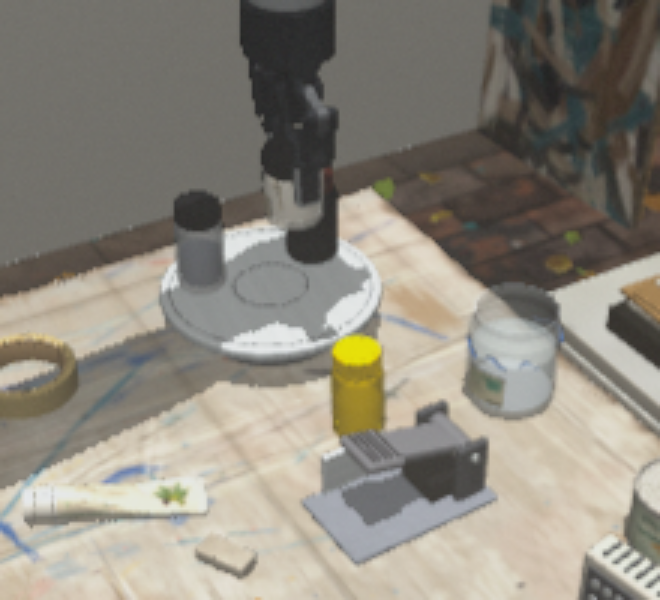

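The jar is held clear of the wheel, at about (290,190) in the crop, and both tall jars are standing. Next I carry it over and stop partway to view the cup and switch with the wrist camera.

>>> step_arm(
  targets=[
    [0.4, [-2, -15, 0], [0, 0, 0]],
    [0.4, [-6, -45, 0], [0, 0, 0]],
    [0.4, [-11, -85, 0], [0, 0, 0]],
    [0.4, [-16, -125, 0], [0, 0, 0]],
    [0.4, [-22, -165, 10], [0, 0, 0]],
    [0.4, [-28, -205, 20], [0, 0, 0]],
    [0.4, [-33, -235, 30], [0, 0, 0]],
    [0.4, [-35, -250, 30], [0, 0, 0]],
  ],
)

```text
time: 4.9
ee_pos: [0.4882, -0.183, 0.2066]
tcp_rot: [-180.0, 0.0, 173.8]
wrist_force: [0.2, 0.4, -0.9]
opening: 0.0505
grasp_force: 31.5
```

>>> step_arm(
  targets=[
    [0.4, [-1, -20, 0], [0, 0, 0]],
    [0.4, [-5, -45, 0], [0, 0, 0]],
    [0.4, [-5, -50, 0], [0, 0, 0]],
    [0.4, [-5, -50, 0], [0, 0, 0]],
  ],
)

```text
time: 5.3
ee_pos: [0.4837, -0.2305, 0.2052]
tcp_rot: [180.0, -0.1, 173.9]
wrist_force: [-0.4, -0.6, -2.1]
opening: 0.0501
grasp_force: 31.5
```

Run:
```python
from h import *
o=bot.get_obs();print(o['time'],o['ee_pos'],o['tcp_rot'],o['opening'],o['wrist_force'],o['grasp_force'])
im,P,p=cloud('wrist');cv2.imwrite('pics/w3.png',im[...,::-1]);np.savez('w3.npz',im=im,P=P,cp=np.array([p],dtype=object))
```

```text
5.3 [ 0.48371522 -0.23048402  0.20524107] [ 1.79957374e+02 -8.58973703e-02  1.73863720e+02] 0.05010202635374045 [-0.37926821 -0.59589742 -2.06690719] 31.53247790703972
```

View pics/w3.png

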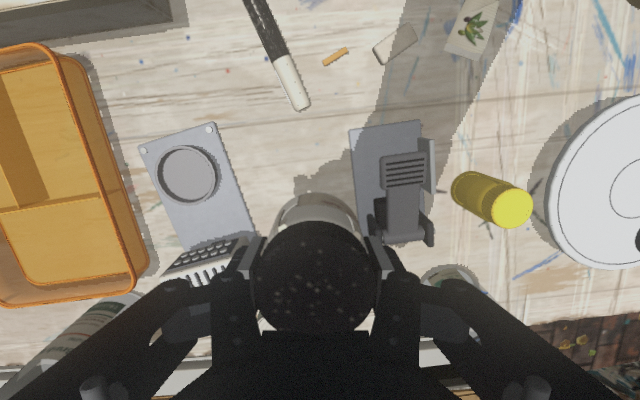

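The wrist view shows the cup at (188,173), the switch pad at (405,170) with the gauge rail at (430,160), and the held jar's cap centred at (315,278).

Run:
```python
from h import *
D=np.load('w3.npz',allow_pickle=True);P=D['P'];im=D['im'];p=D['cp'][0];z=P[...,2]
def win(u0,u1,v0,v1):
    m=np.zeros(z.shape,bool);m[v0:v1,u0:u1]=1;return m
def big(m):
    n,l,st,c=cv2.connectedComponentsWithStats(m.astype(np.uint8));return l==1+np.argmax(st[1:,4])
def enc(m):
    q=P[m];c=cv2.minEnclosingCircle(q[:,:2].astype(np.float32));print('   n',m.sum(),'med',np.median(q,0).round(4),'enc',np.round(c[0],4),round(c[1],4))
print('cup rim');m=big(win(145,235,130,220)&(z>.0165)&(z<.03));enc(m)
print('cup floor');m=big(win(145,235,130,220)&(z>.007)&(z<.0165)&False|win(168,208,150,195)&(z>.008)&(z<.0165));enc(m)
print('cap');m=big(win(250,385,215,345)&(z>.2));enc(m); print(np.percentile(P[m][:,2],[5,50,95]))
def rect(m,n):
    q=P[m];r=cv2.minAreaRect((q[:,:2]*1000).astype(np.float32));print(n,m.sum(),'med',np.median(q,0).round(4),'rect',np.round(r[0],1),np.round(r[1],1),round(r[2],1))
    return q
sw=win(345,440,115,245)
rect(big(sw&(z>.003)&(z<.012)),'base')
q=rect(big(sw&(z>.052)&(z<.09)),'paddle');
b=big(sw&(z>.052)&(z<.09));b&=True
qq=P[b]
# plane-free: profile of paddle top height along x
for x in np.arange(.44,.58,.01):
    s=qq[abs(qq[:,0]-x)<.005]
    if len(s)>5:print(round(x,3),len(s),np.round([s[:,1].min(),s[:,1].max(),np.median(s[:,2])],4))
T=np.load('top0.npz')['P'];zt=T[...,2];w=np.zeros(zt.shape,bool);w[180:255,305:365]=1
q=T[w&(zt>.003)&(zt<.012)];r=cv2.minAreaRect((q[:,:2]*1000).astype(np.float32));print('top base',r)
w2=np.zeros(zt.shape,bool);w2[170:262,395:460]=1
q=T[w2&(zt>.003)&(zt<.012)];r=cv2.minAreaRect((q[:,:2]*1000).astype(np.float32));print('top stand',r)
```

```text
cup rim
   n 786 med [ 0.466  -0.3878  0.0204] enc [ 0.4673 -0.3815] 0.0362
cup floor
   n 1664 med [ 0.4656 -0.3823  0.0109] enc [ 0.4671 -0.3824] 0.0312
cap
   n 15933 med [ 0.4744 -0.23    0.2455] enc [ 0.4756 -0.2289] 0.0334
[0.22394188 0.24545748 0.28252242]
base 3764 med [ 0.4648 -0.1631  0.0049] rect [ 502.2 -143.6] [136.8  85.3] 2.3
paddle 3850 med [ 0.5034 -0.1437  0.0668] rect [ 510.3 -136.7] [ 69.2 105.7] 85.6
0.46 361 [-0.1678 -0.1222  0.076 ]
0.47 471 [-0.168  -0.1218  0.0755]
0.48 448 [-0.1676 -0.1205  0.0731]
0.49 393 [-0.167  -0.1221  0.0707]
0.5 301 [-0.1608 -0.1274  0.0678]
0.51 281 [-0.1604 -0.1262  0.0653]
0.52 270 [-0.1599 -0.1267  0.0627]
0.53 261 [-0.1595 -0.1257  0.0602]
0.54 381 [-0.174  -0.1098  0.0576]
0.55 497 [-0.1739 -0.1052  0.057 ]
0.56 186 [-0.1669 -0.1101  0.0567]
top base ((508.34930419921875, -140.90838623046875), (148.5116729736328, 186.12835693359375), 89.71532440185547)
top stand ((512.4209594726562, -373.7341613769531), (160.64288330078125, 232.57827758789062), 89.70027923583984)
```

Run:
```python
from h import *
D=np.load('w3.npz',allow_pickle=True);P=D['P'];im=D['im'];p=D['cp'][0];z=P[...,2]
m=(z>.242)&(z<.252);m[:215]=0;m[345:]=0;m[:,:250]=0;m[:,385:]=0
m=cv2.morphologyEx(m.astype(np.uint8),cv2.MORPH_OPEN,np.ones((5,5)))
n,l,st,c=cv2.connectedComponentsWithStats(m);i=1+np.argmax(st[1:,4]);q=P[l==i]
print(st[i],c[i],np.median(q,0),cv2.minEnclosingCircle(q[:,:2].astype(np.float32)))
print(np.c_[P[[230,250,270,290,310,325],315],im[[230,250,270,290,310,325],315]])
```

```text
[  250   233   135   102 10342] [315.23844518 284.88947979] [ 0.479811   -0.23096325  0.2455235 ] ((0.48129236698150635, -0.23036304116249084), 0.02819279208779335)
[[ 0.45848106 -0.22877109  0.23936568 47.         44.         39.        ]
 [ 0.46414932 -0.22937763  0.24560709 44.         41.         41.        ]
 [ 0.47309347 -0.23032566  0.24509181 35.         35.         34.        ]
 [ 0.48214829 -0.23128594  0.24516395 59.         56.         53.        ]
 [ 0.49135118 -0.23226225  0.24561823 21.         20.         20.        ]
 [ 0.49897725 -0.23307078  0.24541414 35.         32.         32.        ]]
```

>>> step_arm(
  targets=[
    [0.4, [-2, -20, 0], [0, 0, 0]],
    [0.4, [-6, -55, 0], [0, 0, 0]],
    [0.4, [-10, -95, -10], [0, 0, 0]],
    [0.4, [-14, -130, -25], [0, 0, 0]],
    [0.4, [-16, -148, -45], [0, 0, 0]],
    [0.4, [-16, -151, -65], [0, 0, 0]],
    [0.4, [-16, -151, -80], [0, 0, 0]],
    [0.4, [-16, -151, -80], [0, 0, 0]],
  ],
)

```text
time: 6.15
ee_pos: [0.4677, -0.3795, 0.1238]
tcp_rot: [179.9, -0.2, 174.0]
wrist_force: [0.2, 0.1, -1.3]
opening: 0.0503
grasp_force: 31.6
```

>>> step_arm(
  targets=[
    [0.4, [0, 0, -10], [0, 0, 0]],
    [0.4, [0, 0, -30], [0, 0, 0]],
    [0.4, [0, 0, -50], [0, 0, 0]],
    [0.4, [0, 0, -65], [0, 0, 0]],
    [0.4, [0, 0, -72], [0, 0, 0]],
    [0.4, [0, 0, -72], [0, 0, 0]],
    [0.4, [0, 0, -72], [0, 0, 0]],
  ],
)

```text
time: 6.85
ee_pos: [0.4686, -0.3814, 0.0552]
tcp_rot: [-180.0, 0.1, 173.9]
wrist_force: [0.2, -0.2, -1.2]
opening: 0.0501
grasp_force: 31.6
```

Run:
```python
from h import *
o=bot.get_obs();print(o['time'],o['ee_pos'],o['tcp_rot'],o['opening'],o['wrist_force'],o['grasp_force'])
im,P,p=cloud('scene');im2,_,_=cloud('wrist')
a=np.zeros((400,800,3),np.uint8);a[:,:400]=cv2.resize(im[200:340,290:430][...,::-1],(400,400));a[:,400:]=cv2.resize(im2[130:330,210:410][...,::-1],(400,400))
cv2.imwrite('pics/s4.png',a)
```

```text
6.85 [ 0.46855608 -0.3813579   0.05521062] [-1.79964243e+02  5.40415300e-02  1.73947163e+02] 0.050125165211090485 [ 0.23378707 -0.18800261 -1.17013958] 31.63780985492849
```

View pics/s4.png

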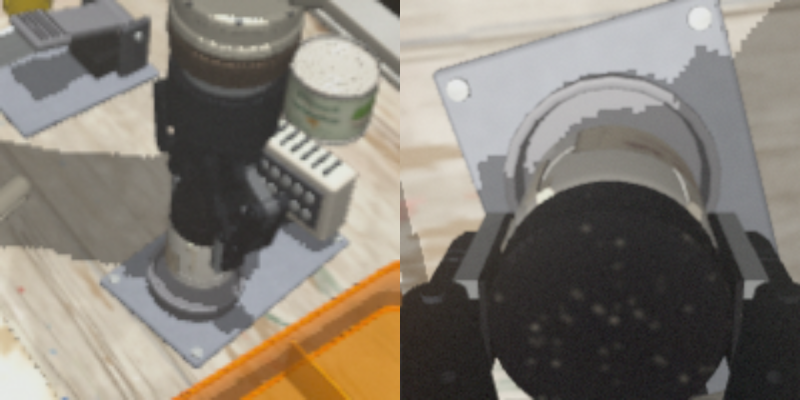

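The jar hangs over the cup and is centred sideways between the rim edges, about 10 mm above the rim, so I lower it.

>>> step_arm(
  targets=[
    [0.4, [-1, 0, -4], [0, 0, 0]],
    [0.4, [-1, 0, -9], [0, 0, 0]],
    [0.4, [-1, 0, -13], [0, 0, 0]],
    [0.4, [-1, 0, -16], [0, 0, 0]],
    [0.4, [-1, 0, -18], [0, 0, 0]],
    [0.4, [-1, 0, -18], [0, 0, 0]],
  ],
)

```text
time: 7.55
ee_pos: [0.467, -0.3811, 0.0359]
tcp_rot: [180.0, -0.0, 173.9]
wrist_force: [-0.6, 0.1, -2.0]
opening: 0.0503
grasp_force: 31.6
```

>>> step_arm(
  targets=[
    [0.4, [0, 0, -1], [0, 0, 0]],
    [0.4, [0, 0, -1.5], [0, 0, 0]],
    [0.4, [0, 0, -1.5], [0, 0, 0]],
  ],
)

```text
time: 7.85
ee_pos: [0.4673, -0.3813, 0.0354]
tcp_rot: [-180.0, 0.0, 173.9]
wrist_force: [-1.3, 1.4, 4.8]
opening: 0.0503
grasp_force: 32.0
```

Contact with the cup floor came at the expected height. I open the fingers and retreat.

>>> step_arm(
  targets=[
    [0.55, [0, 0, 0], [0, 0, 0]],
    [0.65, [0, 0, 0], [0, 0, 0]],
    [0.8, [0, 0, 0], [0, 0, 0]],
    [0.9, [0, 0, 0], [0, 0, 0]],
    [1, [0, 0, 0], [0, 0, 0]],
    [1, [0, 0, 0], [0, 0, 0]],
    [1, [0, 0, 0], [0, 0, 0]],
    [1, [0, 0, 0], [0, 0, 0]],
  ],
)

```text
time: 8.65
ee_pos: [0.4672, -0.3812, 0.0347]
tcp_rot: [180.0, -0.0, 173.9]
wrist_force: [1.0, -0.5, 0.1]
opening: 0.0856
grasp_force: 0.0
```

>>> step_arm(
  targets=[
    [1, [0, 0, 10], [0, 0, 0]],
    [1, [0, 0, 30], [0, 0, 0]],
    [1, [0, 0, 60], [0, 0, 0]],
    [1, [0, 0, 95], [0, 0, 0]],
    [1, [0, 0, 130], [0, 0, 0]],
    [1, [0, 0, 155], [0, 0, 0]],
    [1, [0, 0, 165], [0, 0, 0]],
    [1, [0, 0, 165], [0, 0, 0]],
  ],
)

```text
time: 9.45
ee_pos: [0.4676, -0.3816, 0.2013]
tcp_rot: [-179.9, 0.1, 173.9]
wrist_force: [0.6, 0.1, -0.6]
opening: 0.0851
grasp_force: 0.0
```

Run:
```python
from h import *
o=bot.get_obs();print(o['time'],o['ee_pos'],o['tcp_rot'],o['opening'],o['wrist_force'],o['grasp_force'])
for n,r in(('wrist',(200,420,100,300)),('scene',(330,390,230,320))):
    im,P,p=cloud(n);z=P[...,2]
    m=(abs(P[...,0]-.467)<.05)&(abs(P[...,1]+.3815)<.05)&(z>.07)&(z<.084)
    q=P[m];print(n,m.sum(),np.median(q,0),np.percentile(q[:,2],[5,95]),cv2.minEnclosingCircle(q[:,:2].astype(np.float32)))
    cv2.imwrite(f'pics/{n}5.png',im[...,::-1])
```

```text
9.45 [ 0.46762747 -0.38160168  0.20134745] [-1.79916077e+02  1.25916937e-01  1.73935797e+02] 0.08505173987845818 [ 0.649484    0.13906221 -0.62124572] 0.0
wrist 2118 [ 0.46631028 -0.38149787  0.07575438] [0.07448241 0.07705874] ((0.46735671162605286, -0.3816220164299011), 0.025475988164544106)
scene 426 [ 0.46514396 -0.38301969  0.07643581] [0.07301669 0.07866844] ((0.46627166867256165, -0.3813282251358032), 0.025850826874375343)
```

View pics/scene5.png

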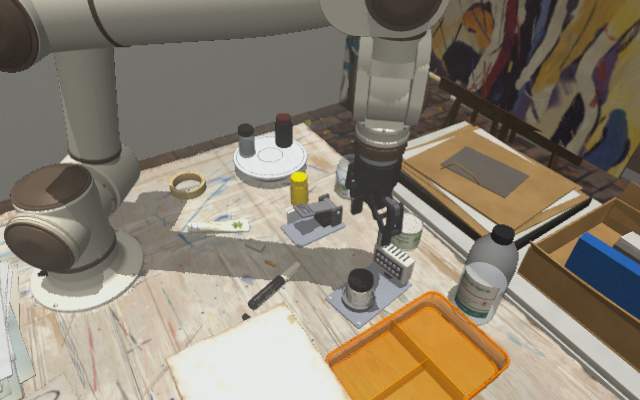

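The jar stands in the cup at (360,285). Its centre lies within 1 mm of the cup's, its top is at the right height, and the tall jars are standing. Next I shut the fingers and go above the pad.

>>> step_arm(
  targets=[
    [0.8, [0, 15, 0], [0, 0, 0]],
    [0.5, [1, 50, 0], [0, 0, 0]],
    [0.3, [2, 90, 0], [0, 0, 0]],
    [0, [3, 130, 0], [0, 0, 0]],
    [0, [4, 170, 0], [0, 0, 0]],
    [0, [5, 210, -10], [0, 0, 0]],
    [0, [6, 232, -30], [0, 0, 0]],
    [0, [6, 237, -50], [0, 0, 0]],
  ],
  force=40,
)

```text
time: 10.35
ee_pos: [0.4725, -0.1411, 0.1483]
tcp_rot: [180.0, -0.0, 174.1]
wrist_force: [0.2, 0.0, 0.0]
opening: -0.0004
grasp_force: 0.0
```

>>> step_arm(
  targets=[
    [0, [0, 0, -20], [0, 0, 0]],
    [0, [0, 0, -40], [0, 0, 0]],
    [0, [0, 0, -50], [0, 0, 0]],
    [0, [0, 0, -55], [0, 0, 0]],
    [0, [0, 0, -55], [0, 0, 0]],
    [0, [0, 0, -55], [0, 0, 0]],
  ],
)

```text
time: 10.95
ee_pos: [0.4734, -0.1443, 0.0954]
tcp_rot: [-180.0, 0.0, 173.9]
wrist_force: [0.4, -0.1, -0.0]
opening: -0.0004
grasp_force: 0.0
```

Run:
```python
from h import *
o=bot.get_obs();print(o['time'],o['ee_pos'],o['tcp_rot'],o['opening'],o['wrist_force'],o['grasp_force'])
im,P,p=cloud('wrist');im2,_,_=cloud('scene')
a=np.zeros((400,800,3),np.uint8);a[:,:400]=cv2.resize(im2[150:290,250:390][...,::-1],(400,400));a[:,400:]=cv2.resize(im[130:330,210:410][...,::-1],(400,400))
cv2.imwrite('pics/s6.png',a)
```

```text
10.95 [ 0.47339264 -0.14426857  0.09542811] [-1.79992623e+02  4.31253651e-02  1.73929464e+02] -0.0003786011254841826 [ 0.42657378 -0.12102232 -0.01628206] 0.0
```

View pics/s6.png

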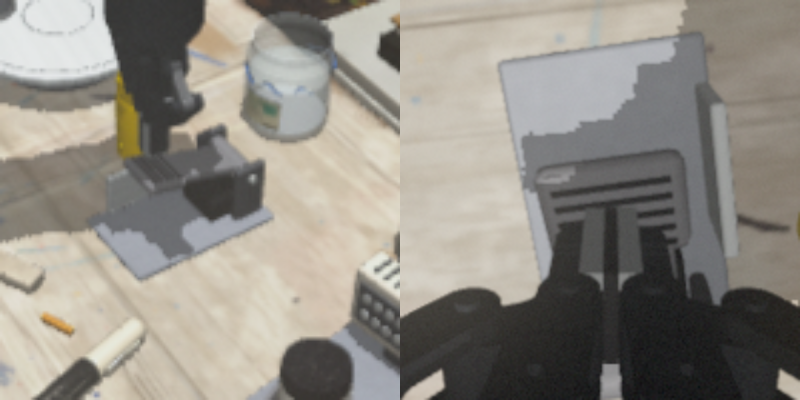

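The shut fingers hang about 20 mm above the pad, centred across it. I press gently and watch the force.

>>> step_arm(
  targets=[
    [0, [0, 0, -8], [0, 0, 0]],
    [0, [0, 0, -15], [0, 0, 0]],
    [0, [0, 0, -19], [0, 0, 0]],
    [0, [0, 0, -22], [0, 0, 0]],
    [0, [0, 0, -25], [0, 0, 0]],
    [0, [0, 0, -25], [0, 0, 0]],
    [0, [0, 0, -25], [0, 0, 0]],
  ],
)

```text
time: 11.75
ee_pos: [0.4732, -0.1443, 0.07]
tcp_rot: [-180.0, 0.0, 173.9]
wrist_force: [-2.6, -0.3, 4.9]
opening: 0.0002
grasp_force: 1.9
```

>>> step_arm(
  targets=[
    [0, [0, 0, -3], [0, 0, 0]],
    [0, [0, 0, -6], [0, 0, 0]],
    [0, [0, 0, -9], [0, 0, 0]],
    [0, [0, 0, -11], [0, 0, 0]],
    [0, [0, 0, -12], [0, 0, 0]],
    [0, [0, 0, -12], [0, 0, 0]],
    [0, [0, 0, -12], [0, 0, 0]],
  ],
)

```text
time: 12.45
ee_pos: [0.4727, -0.1443, 0.0579]
tcp_rot: [-180.0, -0.0, 173.9]
wrist_force: [-5.9, -0.7, 7.0]
opening: -0.0001
grasp_force: 3.2
```

>>> step_arm(
  targets=[
    [0, [0, 0, -1], [0, 0, 0]],
    [0, [0, 0, -2], [0, 0, 0]],
    [0, [0, 0, -2.5], [0, 0, 0]],
    [0, [0, 0, -2.5], [0, 0, 0]],
    [0, [0, 0, -2.5], [0, 0, 0]],
    [0, [0, 0, -2.5], [0, 0, 0]],
  ],
)

```text
time: 13.05
ee_pos: [0.4727, -0.1443, 0.0555]
tcp_rot: [-180.0, -0.0, 173.9]
wrist_force: [-6.4, -0.5, 7.1]
opening: 0.0002
grasp_force: 3.6
```

Run:
```python
from h import *
o=bot.get_obs();print(o['time'],o['ee_pos'],o['wrist_force'])
im,P,p=cloud('scene');im2,P2,_=cloud('wrist')
for Q in(P,P2):
    z=Q[...,2];x=Q[...,0];y=Q[...,1]
    for a,b in((.456,.463),(.463,.47),(.47,.48),(.48,.49),(.505,.515),(.525,.535)):
        s=z[(x>a)&(x<b)&(abs(y+.1435)<.018)&(z>.035)&(z<.075)]
        if len(s)>5: print(a,len(s),np.percentile(s,[20,50,80]).round(4))
    s=z[(x>.46)&(x<.51)&(abs(y+.1055)<.006)&(z>.03)&(z<.06)];print('rail',len(s),np.percentile(s,[50,80,95]) if len(s) else '')
a=np.zeros((400,800,3),np.uint8);a[:,:400]=cv2.resize(im[170:260,260:350][...,::-1],(400,400));a[:,400:]=cv2.resize(im2[130:330,210:410][...,::-1],(400,400))
cv2.imwrite('pics/s7.png',a)
```

```text
13.05 [ 0.47271771 -0.14430293  0.05548387] [-6.42830223 -0.51141579  7.10247009]
0.456 50 [0.0525 0.0554 0.0589]
0.463 41 [0.0549 0.0607 0.0695]
0.47 28 [0.0548 0.0567 0.0686]
0.48 18 [0.0539 0.055  0.0559]
0.505 44 [0.0525 0.0549 0.0559]
0.525 44 [0.0525 0.0543 0.0559]
rail 32 [0.04263465 0.04457141 0.04630941]
0.456 1314 [0.0533 0.0546 0.0619]
0.463 895 [0.0543 0.0553 0.069 ]
0.47 195 [0.0539 0.0546 0.0551]
0.48 90 [0.0536 0.0543 0.0551]
0.505 14 [0.0538 0.0541 0.0547]
0.525 71 [0.0536 0.0541 0.0545]
rail 851 [0.04329064 0.04402112 0.0446479 ]
```

View pics/s7.png

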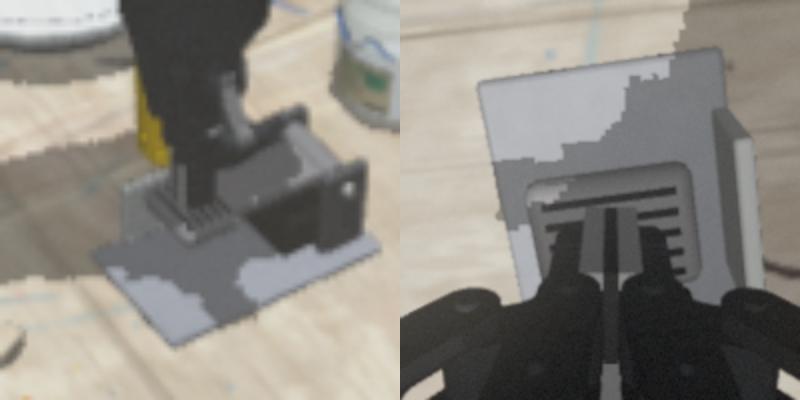

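The paddle is level: its top reads 54–55 mm all along, with the fingers still pressing on the pad. The contact force is steady at about 7 N, so I hand in.

```bash
python3 -c "
from workcell import bot
print(bot.job_done())"
```

```text
the job is handed in; nothing more can be done
None
```

The squat jar stands in the cup, the tall jars were still upright on the wheel when last viewed, and I handed the job in at about 13 s with the arm holding the paddle level at about 7 N; no verdict was returned.

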